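Open the safety-capped pickling jar for a soldered ring

TASK

Put the silver ring from the charcoal block into the pickling jar. The jar has a push-and-turn safety cap: press the cap down firmly and, while it is down, turn it anticlockwise to its stop, a little over an eighth of a turn, so that it comes free, then lift it off and stand it the right way up, wholly on the white tile. Leave the jar open with the silver ring inside it and the cap on the tile, leave the brass ring on the charcoal block, and knock over neither the flux bottle nor the dropper bottle.

Things in the scene. Friction and masses are not known exactly. Their poses are not given: they have to be found in the camera images.
- jar: fixed white plastic jar, 87 mm across, held in a dark steel base plate 106 x 106 x 6 mm. Origin on the work surface, on the jar's axis; z up. A neck 57 mm across rises from the shoulder at height 80 mm to the rim at 103 mm; inside, the floor is at 12 mm. Three lugs round the neck, each with a pocket and a tooth 4.5 mm deep, hold the cap. Its yaw varies
- jar_mouth (a point): centre of the jar's mouth, 50 mm wide, in the plane of the rim, 103 mm above the work surface
- cap: loose blue safety cap, 76 mm across, 90 g. Origin at the centre of the skirt's lower edge, z up; its flat top is 25 mm above the origin. A straight grip bar stands across the top, 12 mm wide (y), 66 mm long (x), its top 41.5 mm above the origin. At the start it is locked on the jar, coaxial, its axes parallel to the jar's, origin 91 mm above the work surface
- tile: fixed white glazed tile, 124 x 124 x 7 mm. Origin at the centre of its underside, on the work surface; x and y along its edges, z up
- charcoal: black charcoal soldering block, 59 x 96 x 31 mm (x, y, z), 150 g, loose on the work surface; origin at the centre of its underside
- ring: the silver ring blank, 21 mm across, 8 mm high, 12 g, lying flat on the charcoal block 25 mm from the block's middle along its long (y) axis, at either end; origin at the centre of its underside, 31 mm above the work surface
- brass_ring: brass ring blank, 20 mm across, 8 mm high, lying flat near the other end of the charcoal block, 50 mm from the silver one; stays there. Origin at the centre of its underside
- flux_bottle: dark bottle, 58 mm across, 170 mm tall, standing; bystander. Origin at the centre of its underside, z up
- dropper: small brown dropper bottle, 33 mm across, 102 mm tall, standing; bystander. Origin at the centre of its underside, z up
- cap_bar (a point): middle of the top of the cap's bar. Turning: unpressed, the cap has 3 degrees of play and cannot be lifted. Held 5 to 7.5 mm down, it turns anticlockwise (from above) to a stop at about 56 degrees; anywhere from 40 to 56 degrees it lifts straight off. Clockwise it is stopped at once. Moves with the cap
- cap_disc (a joint): sprung sealing disc inside the cap, resting on the jar's rim; value = how far the cap is pressed down on the jar (m), 0 at rest, 0.0075 at the bottom. The cap starts to go down at 5 N, needs about 10 N for 4.5 mm (pegs clear of the teeth) and 13 N at the bottom; it springs back when let go

How it is judged:
By the outcome, as a careful person would: the job done as asked, in the order asked, and still so for the second after the job is handed in, with the robot touching nothing.
It also fails if it takes over 51 s, if anything falls off the work surface, if the arm or the gripper's body presses on something with over 40 N, if the wrist force passes 120 N, or if a joint passes its speed limit or range.

ROBOT

A 7-joint arm with a two-finger parallel gripper is mounted at the origin on a cart in front of the work surface, level with it; the furniture and walls round the work are solid. World frame = base frame: x ahead of the robot, y to its left, z up, the work surface at z = 0. Lengths are in m, angles in rad, forces in N, time in s.
With the tool pointing down it reaches from about 0.4 to 0.925 m from the base axis. Payload 4.1 kg.
Tool frame: the origin (TCP) lies at the very end of the fingers, on their centre line; the grasp point (between the pads) lies 19 mm behind it; z points along the fingers, y is the line along which they close (so a half turn about z gives the same grasp; the last joint's range is limited). The gripper opens to 85 mm and grips with 20 to 120 N. Pads are 22 mm wide; open, the fingers measure 114 mm over their backs; the gripper's body (76 mm by 85 mm) begins 54 mm behind the grasp point. The pads swing forward as they close: fully open they stand 13 mm farther back than shut.
Start: joints at [-1.215, 0.398, 0.045, 1.537, -0.019, 1.207, -0.051], TCP at [0.286, 0.584, 0.203] pointing down, gripper open.
Joint ranges: [-2.82, 2.82], [-0.49, 2.23], [-1.37, 1.46], [0, 2.46], [-1.36, 4.5], [0.23, 2], [-2.94, 2.94]. Speed limits (rad/s): [2.57, 2.57, 3.14, 3.14, 3.14, 3.14, 3.14].

INTERFACE

Orientations are given as [roll, pitch, yaw] about the fixed x, y, z axes, in that order (R = Rz(yaw) Ry(pitch) Rx(roll)).
In Python, from plant import bot, imaging gives the robot as it stands. Calls block until the motion is done:
- bot.goto(position, orientation): joint-space move of the TCP to a pose.
- bot.movel(position, ori=None, feed=0.15, threshold=None): straight line of the TCP; ori=None keeps the orientation; feed is the mean speed in m/s. With threshold (N) it stops when the force on the tool has changed by that much, and returns True; else False.
- bot.move_joints(angles): joint-space move.
- bot.release() and bot.clamp(newtons=None): open the fingers fully, or close them until they stop; newtons is the grip in N (None keeps the last).
- bot.pause(seconds).
- bot.solve_ik(position, orientation): joint angles nearest the present ones, or None.
- bot.read_state(): the state.
- imaging.capture(name): name is "scene" or "side" or "wrist"; returns a dict with "img" (384x512x3 uint8, red, green, blue), "depth" (384x512 float32, m along the optical axis (not along the pixel's ray), 0 where there is no reading), "intrinsics" (3x3 intrinsics, pixels), "eye" and "attitude" of the camera in the world; the wrist camera has in their place "mount" (4x4, takes a point from camera to tool coordinates, whose origin is the TCP and whose axes are the flange's). Camera axes: x right, y down, z forward; pixel columns grow to the right and rows downward; lengths in m; the calibration is good to about 2 mm. A picture is of the moment at which its call begins: read the wrist's pose just before it.
A pose or a line that the arm cannot do raises bot.IKError and nothing moves.
- bot.close_job(): hands the job in; it is judged then, once.
The state is a dict: "t": time; "q": joint angles; "qvel": joint speeds; "effort": joint torques, N m; "tool_pos": TCP position; "ee_rot": TCP orientation; "force": force on the tool from outside, world axes, zero at the start; "wrist_torque": the same for the moment, N m; "gripper_width": finger opening in m; "grasp_force": force on a finger pad.
Only numpy, scipy, OpenCV 4.12 (cv2) and the standard library are available. Lean on these libraries where they do the work, as an engineer would, in place of code of your own. Each camera call takes 0.05 s, during which the arm holds its last target. There are 200 camera calls.

## Working session

There is one attempt and no reset: what is moved stays moved. The work goes in short steps, each a Python script; the robot and the scene stay as the last script left them, time stands still between calls to the robot, and variables do not carry over. Pictures are saved under pics/ and viewed, at most 10 in all, crops included, and the job is handed in when it is done.

```bash
ls; mkdir -p pics
python3 - <<'E'
from plant import bot, imaging
import cv2,numpy as np,pickle
print(bot.read_state())
o=[]
for n in("scene","side"):
    c=imaging.capture(n); pickle.dump(c,open(f"pics/{n}.pkl","wb")); o.append(c["img"]); print(n,c["eye"],c["attitude"],c["intrinsics"])
cv2.imwrite("pics/a.png",np.vstack([x for x in o])[:,:,::-1][:600*2])
cv2.imwrite("pics/scene.png",cv2.resize(o[0],(800,600))[:,:,::-1])
cv2.imwrite("pics/side.png",cv2.resize(o[1],(800,600))[:,:,::-1])
E
```

```text
pics
{'t': 0.0, 'q': array([-1.2149692 ,  0.39922234,  0.04505499,  1.53789528, -0.01870344,
        1.20689709, -0.0506931 ]), 'qvel': array([-0.00161071, -0.00062471, -0.00145789,  0.00074481,  0.00127874,
       -0.0008224 ,  0.00035934]), 'effort': array([-1.87933224e-04, -4.75120926e+01,  1.36467006e+00, -2.54226851e+01,
        1.16780141e-02,  9.29572270e-03,  2.83398674e-05]), 'tool_pos': array([0.28523774, 0.58329282, 0.20163755]), 'ee_rot': array([-3.13959755e+00,  1.44028539e-04,  2.68686369e+00]), 'force': array([-0.2232102 ,  0.41711805, -0.68552631]), 'wrist_torque': array([-0.02560307,  0.01804729, -0.01621797]), 'grasp_force': 0.0, 'gripper_width': 0.08548853934175732}
scene [-0.11482546 -0.40698563  0.46392228] [-2.01510363 -0.01644206 -1.07672859] [[354.5626661    0.         258.90141388]
 [  0.         354.5626661  191.54731019]
 [  0.           0.           1.        ]]
side [0.40174868 0.82075119 0.58805876] [-2.06996075 -0.02543523 -2.92557106] [[489.10456644   0.         252.80832921]
 [  0.         489.10456644 191.05021305]
 [  0.           0.           1.        ]]
```

View pics/scene.png

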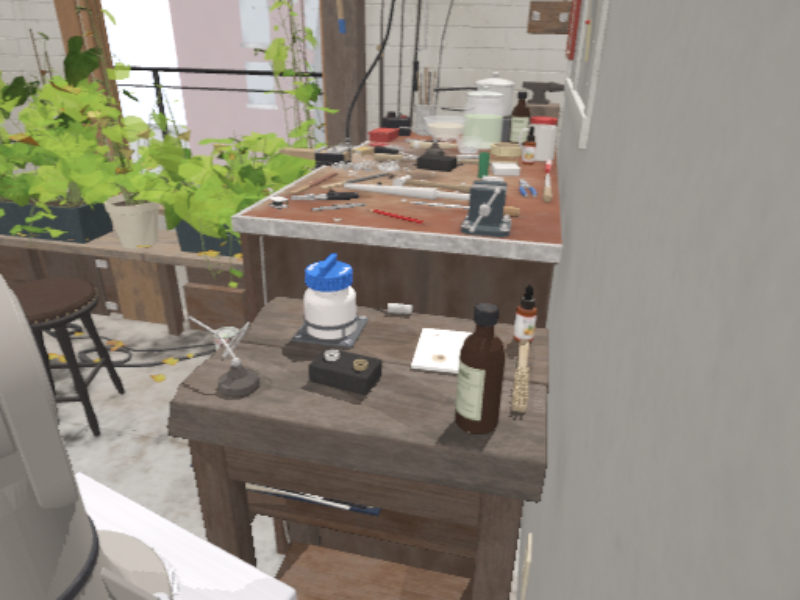

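View pics/side.png

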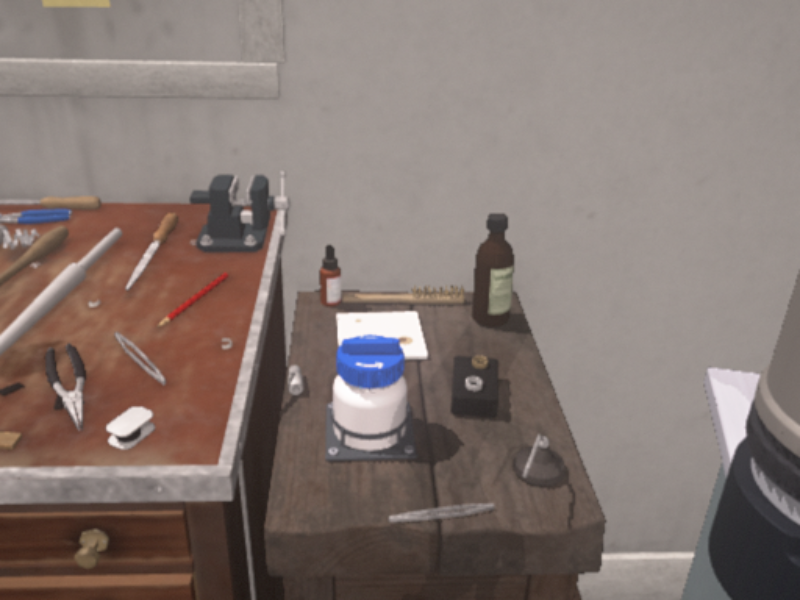

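Both views show the bench. In the scene view (800x600) the capped jar is at (330,290), the silver ring at (332,355), the brass ring at (361,365), the tile at (445,350), the flux bottle at (480,370) and the dropper at (526,315). In the side view the cap is at (370,360), silver at (474,383), brass at (480,361) and the tile at (381,334).

```bash
cat > h.py <<'E'
import numpy as np,cv2
from scipy.spatial.transform import Rotation as Ro
def pose(c,st=None):
    if "eye" in c: return Ro.from_euler("xyz",c["attitude"]).as_matrix(),np.array(c["eye"])
    R=Ro.from_euler("xyz",st["ee_rot"]).as_matrix(); M=np.array(c["mount"])
    return R@M[:3,:3],R@M[:3,3]+st["tool_pos"]
def cloud(c,st=None):
    R,e=pose(c,st);K=c["intrinsics"];d=c["depth"];v,u=np.mgrid[:384,:512]
    p=np.stack([(u-K[0,2])/K[0,0]*d,(v-K[1,2])/K[1,1]*d,d],-1)@R.T+e
    p[d==0]=np.nan; return p
def onplane(c,u,v,z,st=None):
    R,e=pose(c,st);K=c["intrinsics"];r=R@np.array([(u-K[0,2])/K[0,0],(v-K[1,2])/K[1,1],1]);return e+r*(z-e[2])/r[2]
E
python3 - <<'E'
import pickle
from h import *
np.set_printoptions(precision=4,suppress=True)
for n,S,B in(("scene",(332,355),(361,365)),("side",(474,383),(480,361))):
    c=pickle.load(open(f"pics/{n}.pkl","rb"));p=cloud(c);k=.64
    print(n,"silver",onplane(c,S[0]*k,S[1]*k,.037),"brass",onplane(c,B[0]*k,B[1]*k,.037))
    hsv=cv2.cvtColor(c["img"],cv2.COLOR_RGB2HSV)
    near=(p[...,0]>.3)&(p[...,0]<1)&(abs(p[...,1])<.5)
    m=near&(hsv[...,0]>100)&(hsv[...,0]<125)&(hsv[...,1]>120)&(p[...,2]>.08)
    q=p[m];print("cap",len(q),q.min(0),q.max(0))
    t=q[q[:,2]>.126];print("bar",len(t),t.mean(0),cv2.minAreaRect(t[:,:2].astype(np.float32)*1000), np.degrees(np.arctan2(*np.linalg.svd(t[:,:2]-t[:,:2].mean(0))[2][0][::-1])))
    t=q[(q[:,2]>.110)&(q[:,2]<.12)];print("top",len(t),cv2.minEnclosingCircle(t[:,:2].astype(np.float32)*1000))
    m=near&(hsv[...,1]<60)&(hsv[...,2]>170)&(p[...,2]>0)&(p[...,2]<.014)
    l,lab,st,ce=cv2.connectedComponentsWithStats(m.astype(np.uint8))
    for i in range(1,l):
        if st[i,4]>60:print("white",st[i],cv2.minAreaRect(p[lab==i][:,:2].astype(np.float32)*1000))
    m=near&(p[...,2]>.023)&(p[...,2]<.045)
    l,lab,st,ce=cv2.connectedComponentsWithStats(m.astype(np.uint8))
    for i in range(1,l):
        if st[i,4]>60:print("z30",st[i],cv2.minAreaRect(p[lab==i][:,:2].astype(np.float32)*1000))
    m=near&(p[...,2]>.05)
    l,lab,st,ce=cv2.connectedComponentsWithStats(m.astype(np.uint8))
    for i in range(1,l):
        if st[i,4]>60:q=p[lab==i];print("tall",st[i],q.min(0),q.max(0),np.median(q,0))
E
```

```text
scene silver [0.456 0.014 0.037] brass [ 0.454  -0.0378  0.037 ]
cap 504 [0.5334 0.0626 0.0851] [0.6984 0.1725 0.133 ]
bar 58 [0.5705 0.0995 0.1303] ((572.0634765625, 100.43248748779297), (66.09178924560547, 11.705463409423828), 17.951322555541992) -163.16759573505257
top 222 ((572.0158081054688, 101.4659652709961), 39.08811569213867)
white [263 210  38  29 749] ((605.4796142578125, -93.34259033203125), (126.91204833984375, 81.26527404785156), 16.158159255981445)
z30 [358 168  10 180 341] ((647.8599853515625, -279.66522216796875), (718.4531860351562, 0.673985481262207), 15.125931739807129)
z30 [155 170  40  10 251] ((656.79345703125, 299.552001953125), (19.20712661743164, 131.81570434570312), 15.822893142700195)
z30 [224 177 111  19 744] ((745.2536010742188, -12.215316772460938), (9.839822769165039, 326.07049560546875), 14.598859786987305)
z30 [341 190  10   8  66] ((796.1522827148438, -201.47377014160156), (7.136212348937988, 26.99776840209961), 16.69879150390625)
z30 [194 198  34  14 267] ((555.7435302734375, 90.031005859375), (48.75511169433594, 87.9825439453125), 35.7953872680664
[... 2200 characters left out ...]
4268)
z30 [212 260  49  22 500] ((571.7799072265625, 124.5865478515625), (89.98761749267578, 47.98141098022461), 13.237296104431152)
z30 [341 280  12  16 106] ((369.9273986816406, 127.29859924316406), (18.118921279907227, 15.215598106384277), 67.67133331298828)
z30 [   0  313  154   57 1715] ((756.5894775390625, 343.79931640625), (207.7732696533203, 97.25209045410156), 14.910226821899414)
tall [    0     0   413   364 82725] [ 0.3    -0.3821  0.05  ] [1.     0.4187 0.4514] [ 0.7319 -0.2087  0.1617]
tall [ 213  215   47   55 2217] [0.5337 0.0662 0.0501] [0.6181 0.147  0.1338] [0.5707 0.1278 0.0993]
tall [334 279  14  27  84] [0.3727 0.1351 0.0548] [0.3908 0.2266 0.0794] [0.3834 0.1912 0.0753]
```

Run:
```python
from plant import bot, imaging
from h import *
import pickle
np.set_printoptions(precision=3,suppress=True)
pi=np.pi
for p in((.574,.103,.3),(.574,.103,.118),(.614,-.1145,.14),(.46,.018,.04)):
    for d in(-163,-107,17,73):
        print(p,d,bot.solve_ik(p,[pi,0,np.radians(d)]))
bot.goto([.53,.08,.33],[pi,0,np.radians(-163)])
st=bot.read_state();c=imaging.capture("wrist");pickle.dump((st,c),open("pics/w1.pkl","wb"))
print(st["t"],st["tool_pos"],st["ee_rot"],st["force"],c["mount"])
cv2.imwrite("pics/w1.png",c["img"][:,:,::-1])
```

```text
(0.574, 0.103, 0.3) -163 [-0.509  0.23   0.317  1.567 -0.073  1.357  1.683]
(0.574, 0.103, 0.3) -107 [-0.412  0.224  0.197  1.564 -0.044  1.357  2.634]
(0.574, 0.103, 0.3) 17 [-0.794  0.268  0.684  1.574 -0.172  1.361 -1.366]
(0.574, 0.103, 0.3) 73 [-0.763  0.261  0.641  1.573 -0.159  1.36  -0.401]
(0.574, 0.103, 0.118) -163 [-0.437  0.366  0.234  1.8   -0.1    0.987  1.705]
(0.574, 0.103, 0.118) -107 [-0.312  0.358  0.077  1.796 -0.032  0.988  2.622]
(0.574, 0.103, 0.118) 17 [-0.747  0.427  0.643  1.808 -0.298  1.005 -1.26 ]
(0.574, 0.103, 0.118) 73 [-0.726  0.42   0.613  1.807 -0.282  1.003 -0.297]
(0.614, -0.1145, 0.14) -163 [-0.308  0.462  0.574  1.683 -0.278  1.079  2.218]
(0.614, -0.1145, 0.14) -107 [ 0.902  0.657 -1.156  1.65   0.628  1.258  2.464]
(0.614, -0.1145, 0.14) 17 [-0.465  0.53   0.814  1.687 -0.423  1.109 -0.801]
(0.614, -0.1145, 0.14) 73 [-0.426  0.509  0.751  1.686 -0.383  1.099  0.143]
(0.46, 0.018, 0.04) -163 [-0.468  0.288  0.387  2.147 -0.161  0.733  1.893]
(0.46, 0.018, 0.04) -107 [-0.324  0.275  0.22   2.144 -0.089  0.731  2.799]
(0.46, 0.018, 0.04) 17 [-0.758  0.352  0.74   2.153 -0.347  0.754 -1.066]
(0.46, 0.018, 0.04) 73 [-0.649  0.321  0.604  2.151 -0.268  0.742 -0.166]
2.1667 [0.53  0.081 0.33 ] [ 3.141 -0.    -2.843] [-0.234  0.626  0.164] [[ 0.001 -0.951 -0.308  0.08 ]
 [ 1.     0.001  0.     0.   ]
 [ 0.    -0.308  0.951 -0.17 ]
 [ 0.     0.     0.     1.   ]]
```

View pics/w1.png

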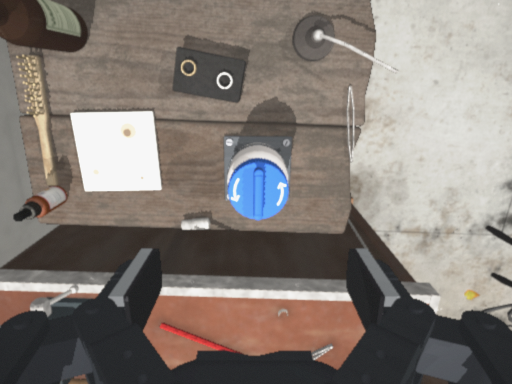

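The wrist view shows the cap at (258,190) with its bar vertical, the silver ring at (224,80), brass at (188,68) and the tile centred at (117,150). The dropper is at (40,203) and the flux bottle at (45,25).

Run:
```python
import pickle
from h import *
np.set_printoptions(precision=4,suppress=True)
st,c=pickle.load(open("pics/w1.pkl","rb"));p=cloud(c,st)
print("silver",onplane(c,224.5,80.5,.037,st),"brass",onplane(c,188.5,68,.037,st))
f=lambda m:cv2.minAreaRect(p[m][:,:2].astype(np.float32)*1000)
hsv=cv2.cvtColor(c["img"],cv2.COLOR_RGB2HSV)
blue=(hsv[...,0]>100)&(hsv[...,0]<125)&(hsv[...,1]>120)
roi=lambda a,b,d,e:np.pad(np.ones((e-d,b-a),bool),((d,384-e),(a,512-b)))
r=roi(215,300,150,230)
m=r&blue&(p[...,2]>.128)&(p[...,2]<.14);print("bar",m.sum(),f(m),np.median(p[m][:,2]))
m=r&(p[...,2]>.108)&(p[...,2]<.14);print("cap",cv2.minEnclosingCircle(p[m][:,:2].astype(np.float32)*1000),np.median(p[m][:,2]))
r=roi(160,260,35,110);m=r&(p[...,2]>.024)&(p[...,2]<.045);print("coal",f(m),np.median(p[m][:,2]))
r=roi(60,170,100,200);m=r&(hsv[...,1]<60)&(hsv[...,2]>170);print("tile",f(m),np.median(p[m][:,2]))
m=roi(0,95,0,60)&(p[...,2]>.05);print("flux",p[m].min(0),p[m].max(0))
m=roi(0,80,180,225)&(p[...,2]>.03)&(p[...,2]<.12);print("drop",p[m].min(0),p[m].max(0))
```

```text
silver [0.4609 0.0182 0.037 ] brass [ 0.4599 -0.0325  0.037 ]
bar 472 ((575.3434448242188, 100.43816375732422), (63.665138244628906, 11.959264755249023), 16.13930320739746) 0.13128378754161382
cap ((575.62548828125, 100.7291030883789), 38.91748809814453) 0.11551743600784797
coal ((461.8702392578125, -6.163272857666016), (58.585479736328125, 95.06124114990234), 6.049630165100098) 0.029786371386920363
tile ((616.0904541015625, -118.6174545288086), (127.81254577636719, 128.97622680664062), 18.25220489501953) nan
flux [ 0.4343 -0.2198  0.0501] [ 0.4931 -0.1836  0.1437]
drop [ 0.6972 -0.269   0.03  ] [ 0.7697 -0.1825  0.1011]
```

Run:
```python
from plant import bot, imaging
from h import *
np.set_printoptions(precision=4,suppress=True)
def S(t):
    s=bot.read_state();print(t,round(s["t"],2),s["tool_pos"],np.degrees(s["ee_rot"]),s["force"],s["wrist_torque"],s["gripper_width"],s["grasp_force"])
x,y,yw=.575,.102,np.radians(16.7)
o=[np.pi,0,yw]
bot.goto([x,y,.19],o);S("above")
print(bot.movel([x,y,.119],o,feed=.1,threshold=8));S("down")
bot.clamp(60);S("clamped")
print(bot.movel([x,y,.105],o,feed=.02,threshold=17));S("pressed")
```

```text
above 4.48 [0.575 0.102 0.19 ] [-179.987    -0.0014   16.7225] [0.0846 0.2561 0.518 ] [ 0.0173 -0.0285 -0.0394] 0.08498730451634878 0.0
False
down 5.34 [0.5755 0.1018 0.1195] [179.9778  -0.0566  16.6892] [ 0.8615  0.4343 -0.057 ] [-0.0114  0.0055 -0.0192] 0.08546757478816333 0.0
clamped 6.11 [0.575 0.102 0.119] [-179.9999    0.0041   16.7041] [-0.6158 -1.2822 -0.5479] [ 0.0227 -0.0098  0.0042] 7.00997699433216e-06 0.0
False
pressed 6.96 [0.5751 0.102  0.1051] [179.9937  -0.0098  16.6995] [-0.1895  0.2104 -0.1469] [ 0.0314  0.0063 -0.0145] -9.966576307812643e-05 0.0
```

Run:
```python
from plant import bot, imaging
from h import *
a=imaging.capture("wrist")["img"];b=imaging.capture("side")["img"]
cv2.imwrite("pics/m1.png",cv2.resize(np.vstack([a[150:],cv2.resize(b[130:310,150:406],(512,360))]),(512,594))[:,:,::-1])
```

```text
(no output)
```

View pics/m1.png

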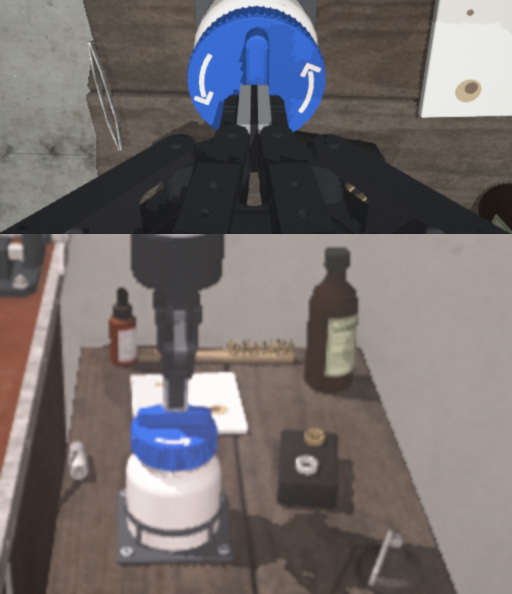

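The fingers are shut without holding anything and appear to be over or behind the bar. I'll measure where their tips really are.

Run:
```python
from plant import bot, imaging
from h import *
np.set_printoptions(precision=4,suppress=True,linewidth=200)
c=imaging.capture("side");p=cloud(c)
# side crop: u=150+px/2, v=130+(py-234)/2
u=238
for v in range(185,232,2): print(v,p[v,u],c["img"][v,u])
st=bot.read_state();c=imaging.capture("wrist");p=cloud(c,st)
print("wrist");u=255
for v in range(174,290,6): print(v,p[v,u],p[v,u-11],c["img"][v,u],c["img"][v,u-11])
blue=(c["img"][...,2]>c["img"][...,0]*1.0+60)&(p[...,2]>.127)
q=p[blue];print(len(q),q.min(0),q.max(0))
```

```text
185 [0.562  0.1569 0.2262] [131 126 132]
187 [0.561  0.1607 0.2247] [135 130 137]
189 [0.5605 0.1627 0.2223] [100  95  99]
191 [0.5604 0.1627 0.2187] [84 80 84]
193 [0.5616 0.1575 0.2122] [79 74 78]
195 [0.5633 0.1506 0.2046] [70 67 70]
197 [nan nan nan] [68 63 66]
199 [0.5673 0.1334 0.1872] [71 67 71]
201 [0.5674 0.1328 0.1829] [68 63 68]
203 [0.5715 0.1159 0.1691] [70 65 69]
205 [0.5724 0.1117 0.1626] [68 65 69]
207 [0.5713 0.1161 0.1612] [71 67 71]
209 [0.5722 0.1124 0.155 ] [68 66 70]
211 [0.5712 0.1161 0.1532] [70 68 73]
213 [0.5722 0.1118 0.1466] [71 67 71]
215 [0.5706 0.1181 0.1465] [71 66 72]
217 [0.5711 0.1161 0.1411] [126 122 127]
219 [0.5738 0.1048 0.1298] [ 85 104 171]
221 [0.5733 0.1065 0.1267] [ 71  97 177]
223 [0.5734 0.1059 0.1222] [ 70  95 174]
225 [0.5729 0.1076 0.1191] [ 68  88 158]
227 [0.5723 0.1103 0.1167] [ 75 108 208]
229 [0.5712 0.1144 0.1153] [ 78 126 238]
231 [0.5696 0.1212 0.1156] [ 73 121 236]
wrist
174 [0.6079 0.1112 0.1155] [0.6067 0.1167 0.1171] [ 59 109 211] [ 58 108 212]
180 [0.6068 0.1108 0.1225] [0.6033 0.1157 0.1159] [ 38  70 133] [ 59 110 212]
18
[... 719 characters left out ...]
0.1428] [0.5835 0.1092 0.1426] [36 37 38] [122 125 127]
246 [0.5847 0.1042 0.1477] [0.5837 0.109  0.1486] [36 38 37] [122 125 127]
252 [0.5848 0.1043 0.1533] [0.5832 0.1088 0.1528] [33 33 34] [122 125 127]
258 [0.5849 0.1044 0.1585] [0.5839 0.1088 0.159 ] [34 34 35] [122 125 127]
264 [0.5845 0.1043 0.1624] [0.5838 0.1086 0.1635] [35 35 36] [123 126 128]
270 [0.5847 0.1043 0.1671] [0.5835 0.1084 0.1672] [35 34 37] [122 125 127]
276 [0.585  0.1044 0.1716] [0.5831 0.1082 0.1706] [49 50 52] [138 140 142]
282 [0.5819 0.1035 0.1707] [0.5853 0.1086 0.1777] [47 46 49] [36 37 39]
288 [0.5788 0.1025 0.1699] [0.5851 0.1085 0.1809] [30 30 33] [38 39 43]
1181 [0.5769 0.0924 0.127 ] [0.6073 0.1167 0.1444]
```

The reported TCP lies about 34 mm beyond the real fingertips: tips at z≈0.139 when the TCP reads 0.105. Both cameras agree on this, and the lateral position is right. I'll apply that offset and redo the grasp.

```bash
cat >> h.py <<'E'
D=.034  # real fingertips stand this far short of the reported TCP
np.set_printoptions(precision=4,suppress=True,linewidth=200)
def S(bot,t):
    s=bot.read_state();print(t,round(s["t"],2),s["tool_pos"],np.degrees(s["ee_rot"]),s["force"],s["wrist_torque"],s["gripper_width"],s["grasp_force"],flush=True);return s
E
python3 - <<'E'
from plant import bot, imaging
from h import *
x,y,yw=.575,.102,np.radians(16.7)
o=[np.pi,0,yw]
bot.release()
print(bot.movel([x,y,.119-D],o,feed=.06,threshold=8));S(bot,"down")
bot.clamp(60);s=S(bot,"clamped")
if s["gripper_width"]>.008:
    print(bot.movel([x,y,.104-D],o,feed=.02,threshold=17));S(bot,"pressed")
E
```

```text
False
down 8.43 [0.5747 0.1019 0.0845] [179.9933   0.049   16.687 ] [ 0.6818 -0.4726  0.0161] [-0.0256  0.0298  0.0208] 0.08533256160220996 0.0
clamped 9.09 [0.5762 0.1017 0.0863] [179.9686  -0.1368  16.6896] [0.4214 0.3095 6.2065] [-0.0696  0.0627 -0.0444] 0.01058770843307404 61.96153502365405
True
pressed 9.56 [0.5762 0.1017 0.0812] [-179.9114   -0.1124   16.6852] [-2.4827  0.7768 11.1366] [0.1397 0.7065 0.0298] 0.01021178429639338 62.99002464935256
```

Run:
```python
from plant import bot, imaging
from h import *
x,y,yw=.5762,.1017,np.radians(16.7)
z=bot.read_state()["tool_pos"][2]
for k in range(6):
    z-=.001; bot.movel([x,y,z],[np.pi,0,yw],feed=.02);s=S(bot,"p")
    if s["force"][2]>16: break
```

```text
p 9.81 [0.5762 0.1018 0.0818] [-179.9136    0.0002   16.6989] [-4.1644  1.5309 11.2621] [ 0.1022  0.8307 -0.0123] 0.010054434326460237 62.83872644416988
p 10.06 [0.5762 0.1018 0.0809] [-179.9088   -0.0012   16.6992] [-4.1869  0.7795 12.0094] [0.1194 0.9266 0.0393] 0.010344494096143882 63.01019752398133
p 10.31 [0.5762 0.1018 0.0805] [-179.8818   -0.0013   16.6938] [-6.5871  0.2607 15.5969] [0.2043 1.1617 0.0341] 0.010571635725712474 63.54050365427611
p 10.56 [0.5762 0.1017 0.0804] [-179.8333   -0.003    16.6879] [-7.7974  0.6836 22.7181] [ 0.2805  1.6921 -0.0092] 0.010650026737812353 64.7583679235504
```

Run:
```python
from plant import bot, imaging
from h import *
x,y=.5752,.1017
z=.0786
for d in(30,44,58,70):
    bot.movel([x,y,z],[np.pi,0,np.radians(d)],feed=.1);s=S(bot,d)
    if abs(s["wrist_torque"][2])>3: break
```

```text
30 10.94 [0.5773 0.1014 0.0812] [179.9394  -0.2516  30.0098] [-1.3031 -0.7508 11.6461] [-0.006   0.2441  0.1265] 0.010470747856595216 63.62858164226054
44 11.33 [0.5776 0.1014 0.0813] [179.8609  -0.2504  44.0036] [-0.3939  0.0849 11.7659] [0.0289 0.1972 0.1251] 0.010335917441571581 63.60053579752275
58 11.72 [0.5773 0.1017 0.0811] [179.8581  -0.2048  58.0086] [-1.4719 -0.0819 11.2415] [0.0312 0.3345 0.1025] 0.01038276021093131 63.6965074352338
70 12.08 [0.5773 0.1017 0.0811] [179.8231  -0.1753  70.0123] [-1.4692  1.6537 12.4301] [0.0762 0.3667 0.1443] 0.01043280598455641 63.70582369496333
```

Run:
```python
from plant import bot, imaging
from h import *
x,y=.577,.1017;o=[np.pi,0,np.radians(70)]
bot.movel([x,y,.0865],o,feed=.03);S(bot,"rel")
print(bot.movel([x,y,.135],o,feed=.06,threshold=8));S(bot,"up")
a=imaging.capture("wrist")["img"];b=imaging.capture("side")["img"]
cv2.imwrite("pics/m2.png",cv2.resize(np.vstack([a[150:],cv2.resize(b[130:310,150:406],(512,360))]),(512,594))[:,:,::-1])
```

```text
rel 12.5 [0.5773 0.1017 0.0871] [179.9726  -0.0414  69.9942] [-1.3501 -0.5559  5.7292] [-0.0208  0.3094  0.0666] 0.010652680898810853 62.31950864195824
False
up 13.46 [0.5767 0.1018 0.1346] [-179.9644    0.0176   70.0054] [0.2433 0.3281 0.0371] [-0.0084 -0.0039  0.0063] 0.010477366636296698 61.11580809345469
```

View pics/m2.png

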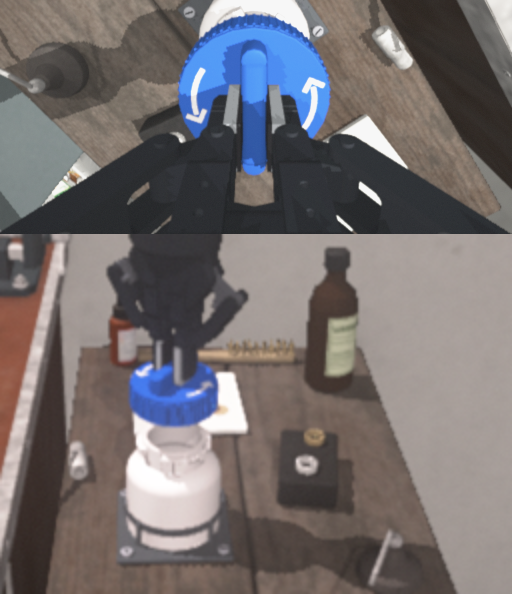

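The cap is off the jar and upright in the grip (side view at (173,392)), with the jar open below it at (178,445). Next I'll place it on the tile.

Run:
```python
from plant import bot, imaging
from h import *
x,y=.6145,-.1165;o=[np.pi,0,np.radians(70)]
bot.movel([x,y,.135],o,feed=.2)
bot.movel([x,y,.02],o,feed=.15)
print(bot.movel([x,y,-.004],o,feed=.03,threshold=4));S(bot,"set")
bot.release();
bot.movel([x,y,.09],o,feed=.2)
x,y=.4605,.0185
bot.goto([x,y,.12],[np.pi,0,np.radians(16.7)]);st=S(bot,"ring")
c=imaging.capture("wrist")
b=imaging.capture("side")["img"]
import pickle;pickle.dump((st,c),open("pics/w3.pkl","wb"))
cv2.imwrite("pics/m3.png",cv2.resize(np.vstack([c["img"],cv2.resize(b[130:310,150:406],(512,360))]),(512,594))[:,:,::-1])
```

```text
True
set 16.3 [ 0.6146 -0.1164  0.004 ] [-179.9915   -0.0168   70.0051] [-0.3009  1.0315  4.1406] [ 0.0738  0.005  -0.001 ] 0.010382582556616955 61.94421068765223
ring 18.61 [0.4607 0.0183 0.1196] [179.9432   0.0249  16.7581] [ 0.4083 -0.4397  0.6435] [ 0.0636 -0.042  -0.0221] 0.08505330553551384 0.0
```

View pics/m3.png

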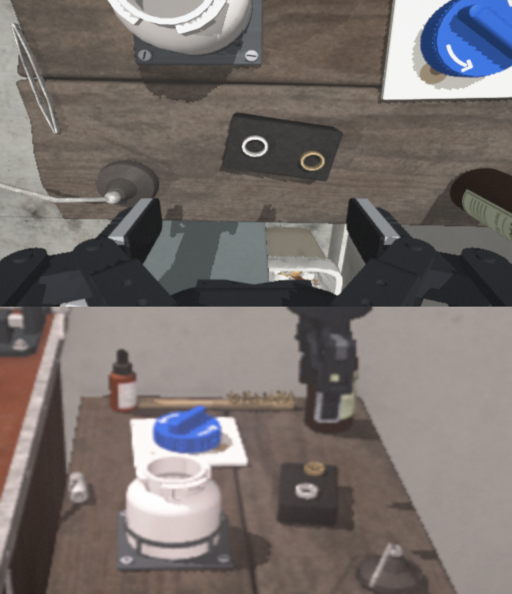

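The cap stands upright on the tile (side view (187,430)). The silver ring is at about (255,183) in raw wrist pixels, with brass to its right.

Run:
```python
from plant import bot, imaging
from h import *
import pickle
st,c=pickle.load(open("pics/w3.pkl","rb"))
g=c["img"].astype(int);r=np.zeros((384,512),bool);r[160:212,225:345]=1
hsv=cv2.cvtColor(c["img"],cv2.COLOR_RGB2HSV)
out=[]
for m in(r&(hsv[...,2]>140)&(hsv[...,1]<50),r&(hsv[...,2]>110)&(hsv[...,1]>80)):
    v,u=np.where(m);u0,v0=(u.min()+u.max())/2,(v.min()+v.max())/2
    out.append(onplane(c,u0,v0,.037,st));print(len(u),u.min(),u.max(),v.min(),v.max(),out[-1])
s,b=out;d=s-b;print("sep",np.hypot(*d[:2]),np.degrees(np.arctan2(d[1],d[0])))
yw=np.arctan2(d[1],d[0])
if abs(np.hypot(*d[:2])-.05)<.006 and np.hypot(*(s[:2]-[.4605,.0185]))<.006:
    o=[np.pi,0,yw];x,y=s[:2]
    bot.goto([x,y,.06],o)
    print(bot.movel([x,y,.002],o,feed=.08,threshold=8));S(bot,"down")
    bot.clamp(30);S(bot,"clamped")
```

```text
273 242 267 170 196 [0.4613 0.0177 0.037 ]
23 303 321 190 211 [ 0.4606 -0.0329  0.037 ]
sep 0.05066521557248223 89.13652355572383
False
down 20.59 [0.4617 0.0176 0.0023] [179.9618  -0.0006  89.1218] [0.8444 0.5163 0.7996] [-0.0086 -0.0667 -0.0186] 0.0853828091447053 0.0
clamped 21.22 [0.4619 0.0178 0.0025] [179.9537  -0.0323  89.1339] [-0.017  -0.5173  5.4606] [ 0.0973  0.245  -0.0316] 0.018841496856059122 30.90319605169043
```

The ring is gripped (18.8 mm). I'll lift it, carry it over the mouth, check, then drop it from just above the rim.

Run:
```python
from plant import bot, imaging
from h import *
x,y=.4613,.0177;yw=np.radians(89.1);o=[np.pi,0,yw]
bot.movel([x,y,.04],o,feed=.08);bot.movel([x,y,.13],o,feed=.2);S(bot,"lift")
x,y=.576,.1015
bot.movel([x,y,.13],o,feed=.2)
bot.movel([x,y,.079],o,feed=.1,threshold=8);S(bot,"over")
a=imaging.capture("wrist")["img"];b=imaging.capture("side")["img"]
cv2.imwrite("pics/m4.png",cv2.resize(np.vstack([a[150:],cv2.resize(b[130:310,150:406],(512,360))]),(512,594))[:,:,::-1])
```

```text
lift 22.44 [0.4604 0.018  0.1291] [-179.9167   -0.008    89.1326] [-0.0059 -0.0676 -1.0179] [-0.0145 -0.0056 -0.0189] 0.01903974914531065 29.312762445842964
over 23.96 [0.5762 0.1013 0.0792] [179.9778   0.0013  89.0799] [ 0.6974 -0.2842  0.2501] [-0.0307 -0.0126 -0.0147] 0.01901473865007328 29.31351470768277
```

View pics/m4.png

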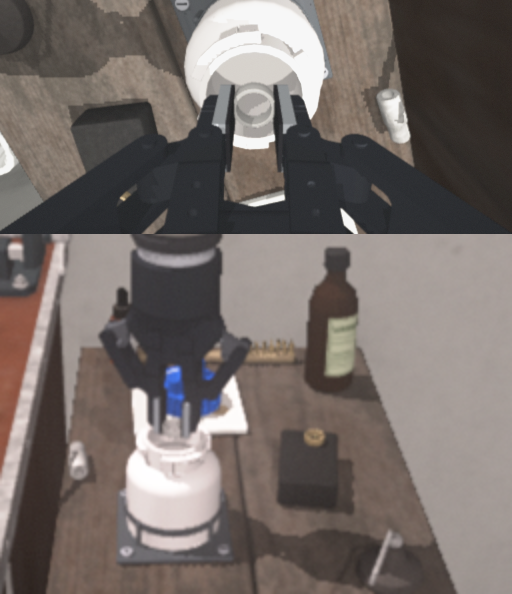

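The ring is held between the pads at (254,105) in the wrist view, centred over the open mouth. The brass ring is still on the charcoal block (315,437). I'll release, back off and check.

Run:
```python
from plant import bot, imaging
from h import *
x,y=.576,.1015;o=[np.pi,0,np.radians(89.1)]
bot.release();bot.pause(.3)
bot.movel([x,y,.25],o,feed=.2)
bot.movel([x+.0,y-.07,.25],o,feed=.2);S(bot,"off")
a=imaging.capture("wrist")["img"];b=imaging.capture("side")["img"]
cv2.imwrite("pics/m5.png",cv2.resize(np.vstack([a[:300],cv2.resize(b[130:310,150:406],(512,360))]),(512,594))[:,:,::-1])
```

```text
off 26.52 [0.5755 0.031  0.2492] [-179.9153   -0.017    89.0056] [-0.2802 -0.0106  0.0724] [ 0.0265  0.0036 -0.0231] 0.08535711258414821 0.0
```

View pics/m5.png

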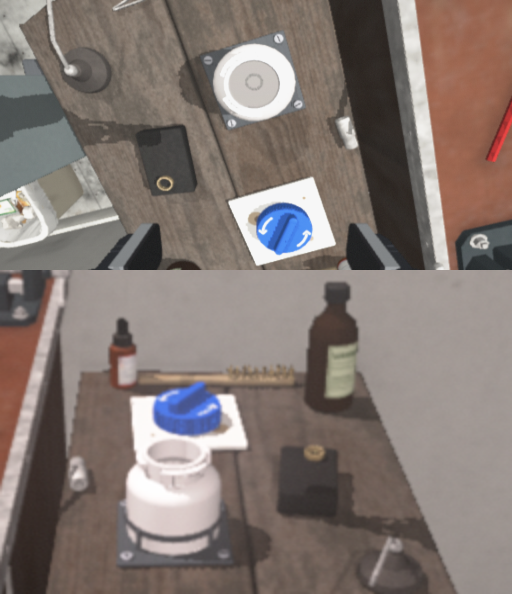

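The ring lies in the jar at (254,82), the cap is upright and wholly on the tile (285,228), brass is on the block (165,183), and both bottles are standing.

```bash
python3 -c "
from plant import bot
print(bot.close_job())"
```

```text
the job is handed in; nothing more can be done
None
```

The job is handed in at about 27 s of robot time: the silver ring is in the open jar, the cap stands upright on the tile, the brass ring is still on the charcoal block, and both bottles are standing.

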